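# Put the meat mallet away in its ring

## Task

Lift the dried meat mallet out of the white drip stand and put it away in the steel ring holder: handle first down through the ring, then pressed gently home until the underside of its head sits flat on the ring all round, and let go. The ring has been clamped some way off its mark, so feel for the hole, never push hard against the ring, and leave the mug, jar and soap bottle where they are.

Things in the scene. Friction and masses are not known exactly. Their poses are not given: they have to be found in the camera images.
- mallet_head (a point): Centre of the aluminium head of a small meat mallet. The head is a block 64 mm long (x) by 40 mm wide (y) by 44 mm tall (z); the point's z points up, its y across the 40 mm width, over which it is gripped from above. The mallet (0.24 kg give or take 20 %) starts hanging upright, handle down, in the white drip stand, head resting on the stand's mouth.
- mallet_neck (a point): Centre of the flat underside of the mallet head, 22 mm below mallet_head, where the round wooden handle (18 mm diameter, 90 mm long) begins.
- mallet_tip (a point): Lower end of the handle, 90 mm below mallet_neck. The last 3 mm taper from 18 mm to 15 mm diameter.
- stand: White ceramic drip stand, fixed: a wide foot of 92 mm and an upright tube, outside 38 mm, inside 30 mm diameter, mouth 125 mm above the counter. Origin at the centre of its underside on the counter.
- holder: Fixed steel ring holder: base plate 130 x 170 mm, 8 mm thick, two posts and a level rail along its y, 55 mm to +x of the ring's centre, rail top 110 mm up. The ring, on a carrier clamped to the rail: outside 36 mm, bore 21 mm diameter, 14 mm deep, axis vertical, top face 134 mm above the counter. Origin on the counter under ring_mark, 15 mm to -y of the rail's middle.
- ring_mark (a point): Point level with the ring's top face, over the holder's origin and in line (along x) with the black mark round the rail; axes as the holder's. The ring's true centre lies to its +y side, straight along y, anywhere from 5 to 27 mm away: where it was clamped is not measured, so it must be seen or felt for. It stays clamped during the job.
- brake_mark (a point): Point 22 mm below ring_mark. At this height, on the ring's +x and -x sides and moving with the ring, two small sprung rubber jaws each reach 1.5 mm into the handle's way and grip it, so the mallet does not fall home by itself: it must be pressed down (2 to 5 N beyond its weight, up to about 10 N where the tip first parts them) until its head meets the ring.
- mug_mid (a point): Bystander: white mug, 76 mm wide, 85 mm tall; point half-way up.
- jar_mid (a point): Bystander: glass jar with steel lid, 66 mm wide, 100 mm tall; point half-way up.
- soap_mid (a point): Bystander: grey soap bottle, 56 mm wide, 150 mm tall; point half-way up.
Mind the look-alikes: they are no part of the job. Leave any purple or red look-alike of the part that bears mallet_head alone. What is shaped like the holder but blue is not meant.

How it is judged:
On the way, in this order (a step that is already met when the one before it is completed fails the run):
1. the mallet is lifted out of the drip stand, handle tip above the stand's mouth (height (world z) of mallet_tip above 0.127 m), for 0.1 s.
2. the handle is down through the ring, its tip at least 16 mm below the ring's top (z of mallet_tip in the frame of ring_mark below -0.016 m and x of mallet_tip in the frame of ring_mark between -0.005 and 0.005 m and y of mallet_tip in the frame of ring_mark between 0.002 and 0.03 m), for 0.1 s.
At the end, for the whole second after the job is handed in: The mallet hangs upright (within 0.06 rad) and at rest, handle down through the ring, the underside of its head on the ring's top face (less than 2 mm above it), within 5 mm of the ring's line along the holder's x and 2 to 30 mm to the +y side of ring_mark; it is released (z of mallet_neck in the frame of ring_mark between -0.004 and 0.002 m and x of mallet_neck in the frame of ring_mark between -0.005 and 0.005 m and y of mallet_neck in the frame of ring_mark between 0.002 and 0.03 m and angle between mallet_neck's own z axis and vertical below 0.06 rad and linear speed of mallet below 0.01 m/s); the robot touches nothing.
It fails at once if the mallet is pushed against the ring holder with more than 50 N (contact force between mallet and holder above 50 N).
It fails at once if the robot pushes on the ring holder with more than 15 N (contact force between any of the fingers, the arm and holder above 15 N).
It fails at once if the mug is moved by more than 20 mm (distance of mug_mid from where it was at the start of the episode above 0.02 m).
It fails at once if the jar is moved by more than 20 mm (distance of jar_mid from where it was at the start of the episode above 0.02 m).
It fails at once if the soap is moved by more than 20 mm (distance of soap_mid from where it was at the start of the episode above 0.02 m).
It also fails if it takes over 72 s, if anything falls off the work surface, if the arm or the gripper's body presses on something with over 40 N, if the wrist force passes 120 N, or if a joint passes its speed limit or range.

## Robot

A 7-joint arm with a two-finger parallel gripper is mounted at the origin on the work surface. World frame = base frame: x ahead of the robot, y to its left, z up, the work surface at z = 0. Lengths are in m, angles in rad, forces in N, time in s.
With the tool pointing down it reaches from about 0.4 to 0.9 m from the base axis. Payload 5.6 kg.
Tool frame: the origin (TCP) lies midway between the tips of the shut fingers; the grasp point (between the pads) lies env.tcp_to_grasp behind it (env.tcp_to_grasp is the distance from the TCP to the grasp point, in m); z points along the fingers, y is the line along which they close (so a half turn about z gives the same grasp; the last joint's range is limited). The gripper opens to 92 mm and grips with 3 to 60 N. Pads are 20 mm wide; open, the fingers measure 128 mm over their backs; the gripper's body (75 mm by 189 mm) begins 69 mm behind the grasp point.
Start: joints at [-1.344, 0.468, -0.012, 1.603, 0.006, 1.071, -0.056], TCP at [0.173, 0.626, 0.215] pointing down, gripper open.
Joint ranges: [-2.53, 2.53], [-0.31, 2.02], [-1.57, 1.55], [0.28, 2.44], [-1.29, 4.43], [0.15, 1.84], [-2.92, 2.92]. Speed limits (rad/s): [2.57, 2.57, 3.14, 3.14, 3.14, 3.14, 3.14].

## Interface

Orientations are given as a rotation vector (axis times angle).
In Python, from workcell import status, viewer, job_done, env gives the robot as it stands.
- The arm moves only by the tool servo_tool, never from a script. Its argument "rows" is a list of rows, each a list of 3 entries, a list of its own where there are three numbers: the opening, from 0 (shut) to 1 (fully open), then the shift along the tool's x, y, z in cm, then the turn, a rotation vector about the tool's x, y, z in rad. A call has 1 to 10 rows; each row shifts and turns the commanded pose from where the row before left it, along the tool's axes as they then stand; what a row does not reach is not made up. A row lasts 1/8 s, in which the tool goes at most 62.5 mm and 10.7 degrees, less where a joint would pass 70% of its speed; a pose out of reach is approached as far as the arm can. A call is refused whole if a number of a shift passes 6.25 or a number of a turn 0.188, either way. A call with a gripper value outside its range is refused whole. The fingers move at their own pace and stop on an object; "force" is the grip in N (left out, the last holds). Time passes only in rows, so rows that do not move let the fingers close. It gives the time, the measured TCP pose, the force, the opening and the grip force at its end, in the units of the state.
- status.state(): the state, without advancing time (a new reading comes with each control period).
- viewer.capture(name): name is "scene" or "top" or "wrist"; returns (picture, depth): 420x560x3 uint8, blue, green, red; 420x560 float32, m along the optical axis (not along the pixel's ray), 0 where there is no reading.
- viewer.camera_info(name): a dict with "mtx" (3x3 intrinsics, pixels), "position" and "attitude" of the camera in the world. Camera axes: x right, y up, looking along -z (the intrinsics and any distortion apply to the point x, -y, -z); pixel columns grow to the right and rows downward; lengths in m; the calibration is good to about 2 mm. A picture is of the moment at which its call begins: read the wrist's pose just before it. camera_info takes no time and is no camera call; for the wrist camera it gives the pose at the moment of the call.
- job_done(): hands the job in; it is judged then, once.
The state is a dict: "t": time; "joint_pos": joint angles; "joint_vel": joint speeds; "effort": joint torques, N m; "ee_pos": TCP position; "tool_rot": TCP orientation; "ft_force": force on the tool from outside, world axes, zero at the start; "ft_torque": the same for the moment, N m; "opening": opening from 0.0 (shut) to 1.0 (fully open); "gripper_force": force on a finger pad.
Only numpy, scipy, OpenCV 4.12 (cv2) and the standard library are available. Lean on these libraries where they do the work, as an engineer would, in place of code of your own. Each camera call takes 0.05 s, during which the arm holds its last target. There are 200 camera calls.

## Working session

There is one attempt and no reset: what is moved stays moved. The work goes in short steps, Python scripts to look and compute and a tool call to move; the robot and the scene stay as the last step left them, time stands still between calls to the robot, and variables do not carry over. Pictures are saved under pics/ and viewed, at most 10 in all, crops included, and the job is handed in when it is done.

Besides the shell and the picture viewer there is one more tool, called after "Emit:" in YAML: its name, and indented under it one key for each argument. servo_tool: Moves the arm, as the interface text tells. Its arguments: {"type":"object","properties":{"rows":{"type":"array"},"force":{"type":"number"}},"required":["rows"]}

```bash
mkdir -p pics; ls; python3 - <<'E'
from workcell import status, viewer, env
import cv2,numpy as np
print(status.state(), env.tcp_to_grasp)
for n in("scene","top"):
    p,d=viewer.capture(n);cv2.imwrite(f"pics/{n}0.png",p);np.savez(f"pics/{n}0.npz",p=p,d=d)
    print(n,viewer.camera_info(n))
E
```

```text
pics
{'t': 0.0, 'joint_pos': array([-1.34397424,  0.4684181 , -0.01161729,  1.60361901,  0.00599184,
        1.07140694, -0.05631342]), 'joint_vel': array([ 3.56648091e-04,  1.37092285e-03, -1.68091050e-03,  5.18900866e-05,
        7.24970336e-04,  2.01602301e-04,  2.54775695e-05]), 'effort': array([-2.00907575e-04, -5.20553327e+01, -1.23790739e-02, -2.43758243e+01,
       -5.67265798e-02,  1.71331270e-02,  1.59032929e-04]), 'ee_pos': array([0.17316374, 0.62589636, 0.21361572]), 'tool_rot': array([-4.22639461e-01, -3.11289871e+00,  2.84593261e-03]), 'ft_force': array([0.57485343, 0.08486121, 0.10670614]), 'ft_torque': array([0.00623583, 0.02165982, 0.01366014]), 'gripper_force': 0.0, 'opening': 0.9950863823459906} 0.0187
scene {'mtx': array([[464.02192711,   0.        , 277.98341591],
       [  0.        , 464.02192711, 214.50416676],
       [  0.        ,   0.        ,   1.        ]]), 'position': array([ 1.2230604 , -0.80734265,  0.95551225]), 'attitude': array([0.87736605, 0.33654965, 0.63878269])}
top {'mtx': array([[406.58785032,   0.        , 276.80322912],
       [  0.        , 406.58785032, 206.81599241],
       [  0.        ,   0.        ,   1.        ]]), 'position': array([0.2875113 , 0.01655815, 1.24582539]), 'attitude': array([ 0.16988111, -0.17359703, -1.53305188])}
```

View pics/scene0.png

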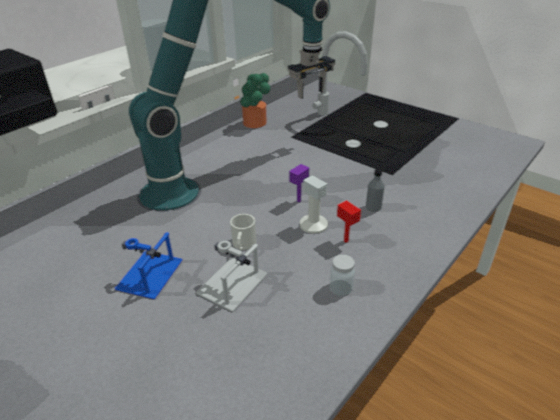

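View pics/top0.png

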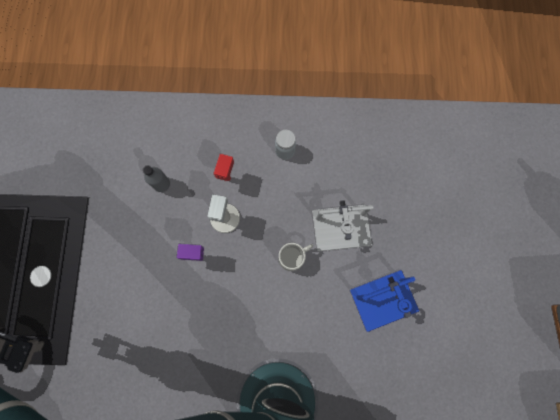

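The mallet head is at about (217,208) in the top view and (315,185) in the scene view. The steel holder is at top (343,225), with the mug beside it. The blue holder and the purple and red heads are decoys.

```bash
cat > h.py <<'E'
import numpy as np,cv2
from scipy.spatial.transform import Rotation as R
from workcell import status, viewer, env
def ray(ci,u,v):
    k=ci["mtx"];d=np.array([(u-k[0,2])/k[0,0],-(v-k[1,2])/k[1,1],-1.])
    return ci["position"],R.from_rotvec(ci["attitude"]).apply(d)
def plane(ci,u,v,z):
    o,d=ray(ci,u,v);return o+d*(z-o[2])/d[2]
def cloud(ci,dep):
    k=ci["mtx"];v,u=np.mgrid[:dep.shape[0],:dep.shape[1]]
    d=np.stack([(u-k[0,2])/k[0,0]*dep,-(v-k[1,2])/k[1,1]*dep,-dep],-1)
    return R.from_rotvec(ci["attitude"]).apply(d.reshape(-1,3)).reshape(d.shape)+ci["position"]
def tocm(dw):  # world delta (m) -> tool axes cm
    return R.from_rotvec(status.state()["tool_rot"]).inv().apply(dw)*100
E
python3 - <<'E'
from h import *
f=np.load("pics/top0.npz");p,d=f["p"],f["d"];ci=viewer.camera_info("top");c=cloud(ci,d)
hsv=cv2.cvtColor(p,cv2.COLOR_BGR2HSV)
def rep(n,m):
    pts=c[m][:,:2].astype(np.float32);print(n,len(pts),np.round(np.median(c[m],0),4),cv2.minAreaRect(pts))
box=np.zeros(d.shape,bool);box[190:240,200:245]=1
rep("head",box&(c[...,2]>.155)&(c[...,2]<.18))
rep("foot",box&(c[...,2]<.03)&(c[...,2]>.004)&(hsv[...,2]>150))
box[:]=0;box[200:252,308:380]=1
rep("base",box&(c[...,2]<.02)&(c[...,2]>.003)&(hsv[...,2]>140))
for lo,hi in((.09,.118),(.118,.15)):rep(f"{lo}",box&(c[...,2]>lo)&(c[...,2]<hi))
cr=cv2.resize(p[185:265,290:390],None,fx=7,fy=7,interpolation=cv2.INTER_CUBIC);cv2.imwrite("pics/crop1.png",cr)
f=np.load("pics/scene0.npz");cv2.imwrite("pics/crop2.png",cv2.resize(f["p"][220:310,180:290],None,fx=6,fy=6,interpolation=cv2.INTER_CUBIC))
E
```

```text
head 375 [0.5225 0.1813 0.1689] ((0.524356484413147, 0.18193987011909485), (0.041317302733659744, 0.06794328987598419), 80.42529296875)
foot 251 [0.502  0.1741 0.0142] ((0.5168838500976562, 0.17194265127182007), (0.06638853251934052, 0.08930419385433197), 46.10614013671875)
base 1250 [ 0.488  -0.1612  0.0083] ((0.5062006711959839, -0.18313603103160858), (0.1274121105670929, 0.1689317375421524), 7.772186279296875)
0.09 265 [ 0.5418 -0.1718  0.1093] ((0.5363434553146362, -0.18464377522468567), (0.11596967279911041, 0.1277734935283661), 45.34481430053711)
0.118 218 [ 0.4957 -0.1763  0.1308] ((0.5040215253829956, -0.17872317135334015), (0.09867238998413086, 0.03386302292346954), 0.1916871964931488)
```

View pics/crop1.png

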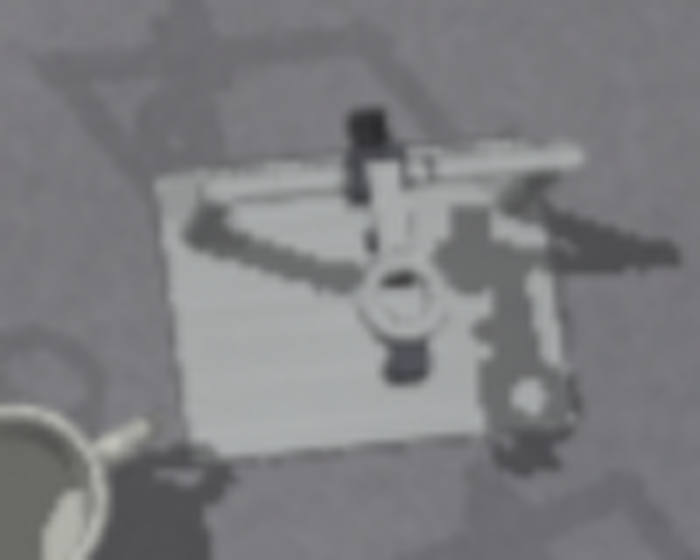

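View pics/crop2.png

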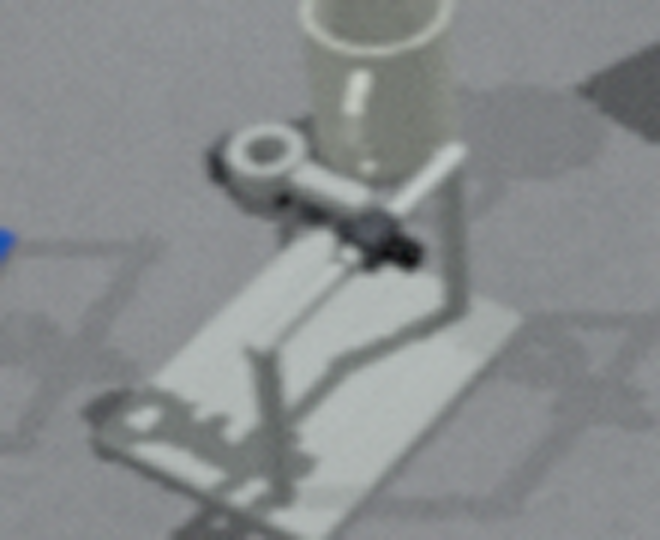

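The top crop shows the ring centre at crop (402,298), which is full-image (347.4,227.6). The scene crop shows it at (266,152), which is (224.3,245.3).

```bash
python3 - <<'E'
from h import *
t=viewer.camera_info("top");s=viewer.camera_info("scene")
print("ring top",plane(t,347.4,227.6,.134),"scene",plane(s,224.3,245.3,.134))
a=plane(t,290+200/7,185+188/7,.11);b=plane(t,290+580/7,185+156/7,.11)
print("rail",a,b,np.degrees(np.arctan2(*(a-b)[[1,0]])))
m=plane(t,290+422/7,185+165/7,.11);print("mark?",m)
st=status.state();r=R.from_rotvec(st["tool_rot"]);print(r.as_matrix().round(3))
ty=r.as_matrix()[:,1];cur=np.degrees(np.arctan2(ty[1],ty[0]))
dy=(80.4-cur+90)%180-90;print("tool y at",cur,"turn world",dy)
goal=np.array([.5235,.1815,.25]);print("d cm",tocm(goal-st["ee_pos"]))
E
```

```text
ring top [ 0.48292379 -0.17974528  0.134     ] scene [ 0.4909525  -0.18216825  0.134     ]
rail [ 0.53014162 -0.10193975  0.11      ] [ 0.54844606 -0.2574115   0.11      ] 96.7147953920355
mark? [ 0.54262363 -0.19265985  0.11      ]
[[-0.964  0.267 -0.   ]
 [ 0.267  0.964 -0.001]
 [-0.    -0.002 -1.   ]]
tool y at 74.53974400291533 turn world 5.860255997084678
d cm [-45.61331347 -33.50632003  -3.56766357]
```

Emit:
servo_tool:
  rows:
    - [1, [-2.5, -1.8, -0.5], [0, 0, 0]]
    - [1, [-4.8, -3.5, -0.5], [0, 0, 0]]
    - [1, [-4.8, -3.5, -0.5], [0, 0, 0]]
    - [1, [-4.8, -3.5, -0.5], [0, 0, 0]]
    - [1, [-4.8, -3.5, -0.5], [0, 0, 0]]
    - [1, [-4.8, -3.5, -0.5], [0, 0, 0]]
    - [1, [-4.8, -3.5, -0.3], [0, 0, 0]]
    - [1, [-4.8, -3.5, -0.3], [0, 0, 0]]
    - [1, [-4.8, -3.5, 0], [0, 0, 0]]
    - [1, [-4.7, -3.7, 0], [0, 0, -0.102]]

```text
t: 1.35
ee_pos: [0.5243, 0.1805, 0.2505]
tool_rot: [-0.259, -3.131, -0.0]
ft_force: [0.7, 1.3, -0.8]
opening: 0.999
gripper_force: 0.0
```

Emit:
servo_tool:
  rows:
    - [1, [0, 0, 0], [0, 0, 0]]
    - [1, [0, 0, 0], [0, 0, 0]]

```text
t: 1.6
ee_pos: [0.5228, 0.1826, 0.2502]
tool_rot: [-0.264, -3.129, -0.0]
ft_force: [-0.9, 0.7, -0.2]
opening: 1.0
gripper_force: 0.0
```

```bash
python3 - <<'E'
from h import *
ci=viewer.camera_info("wrist");p,d=viewer.capture("wrist");cv2.imwrite("pics/w1.png",p);np.savez("pics/w1.npz",p=p,d=d)
c=cloud(ci,d);print(ci["position"],status.state()["ee_pos"])
m=(c[...,2]>.155)&(c[...,2]<.18)&(abs(c[...,0]-.523)<.05)&(abs(c[...,1]-.18)<.05)
n,l,stt,_=cv2.connectedComponentsWithStats(m.astype(np.uint8));print(stt[1:])
pts=c[m];print(len(pts),np.median(pts,0),cv2.minAreaRect(pts[:,:2].astype(np.float32)))
E
```

```text
[0.44027869 0.19693154 0.41945652] [0.5225184  0.18337151 0.25021119]
[[ 256  175   48   76 3512]]
3512 [0.52057604 0.18191557 0.1681512 ] ((0.5232600569725037, 0.1813356727361679), (0.039949774742126465, 0.0657961294054985), 81.36116790771484)
```

View pics/w1.png

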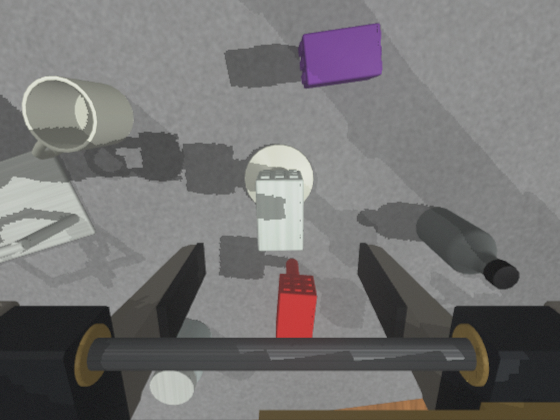

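The wrist picture shows the mallet head at (280,210), well between the fingers and clear of the purple and red ones. Descending to grip it.

Emit:
servo_tool:
  rows:
    - [1, [-0.1, -0.2, 3], [0, 0, -0.017]]
    - [1, [0, 0, 3], [0, 0, 0]]
    - [1, [0, 0, 3], [0, 0, 0]]
    - [1, [0, 0, 2], [0, 0, 0]]
    - [1, [0, 0, 1], [0, 0, 0]]
    - [0, [0, 0, 0], [0, 0, 0]]
    - [0, [0, 0, 0], [0, 0, 0]]
    - [0, [0, 0, 0], [0, 0, 0]]
    - [0, [0, 0, 0], [0, 0, 0]]
    - [0, [0, 0, 0], [0, 0, 0]]
  force: 40

```text
t: 2.9
ee_pos: [0.5243, 0.1799, 0.1308]
tool_rot: [0.237, 3.132, 0.0]
ft_force: [-0.5, -0.3, -0.3]
opening: 0.476
gripper_force: 0.0
```

Emit:
servo_tool:
  rows:
    - [0, [0, 0, 0], [0, 0, 0]]
    - [0, [0, 0, 0], [0, 0, 0]]
    - [0, [0, 0, 0], [0, 0, 0]]

```text
t: 3.28
ee_pos: [0.5243, 0.1801, 0.1308]
tool_rot: [0.237, 3.132, 0.001]
ft_force: [-0.3, 0.8, 2.1]
opening: 0.431
gripper_force: 40.0
```

Emit:
servo_tool:
  rows:
    - [0, [0, 0, -1], [0, 0, 0]]
    - [0, [0, 0, -2], [0, 0, 0]]
    - [0, [0, 0, -3], [0, 0, 0]]
    - [0, [0, 0, -3], [0, 0, 0]]
    - [0, [0, 0, -3], [0, 0, 0]]
    - [0, [0, 0, -1.5], [0, 0, 0]]
    - [0, [0, 0, -0.5], [0, 0, 0]]
    - [0, [0, 0, 0], [0, 0, 0]]

```text
t: 4.28
ee_pos: [0.5237, 0.1797, 0.2699]
tool_rot: [-0.237, -3.132, 0.001]
ft_force: [0.7, -0.6, -2.9]
opening: 0.433
gripper_force: 40.0
```

Emit:
servo_tool:
  rows:
    - [0, [-0.5, -2, 0], [0, 0, 0]]
    - [0, [-0.8, -4, 0], [0, 0, 0]]
    - [0, [-1, -5, 0], [0, 0, 0]]
    - [0, [-1, -5, 0], [0, 0, 0]]
    - [0, [-1, -5, 0], [0, 0, 0]]
    - [0, [-1, -5, 0], [0, 0, 0]]
    - [0, [-1, -5, 0], [0, 0, 0]]
    - [0, [-0.8, -3, 0], [0, 0, 0]]
    - [0, [-0.3, -1.3, 0], [0, 0, 0]]
    - [0, [0, 0, 0], [0, 0, 0]]

```text
t: 5.52
ee_pos: [0.5435, -0.1809, 0.27]
tool_rot: [-0.239, -3.131, -0.0]
ft_force: [0.5, 0.2, -2.1]
opening: 0.433
gripper_force: 40.0
```

Emit:
servo_tool:
  rows:
    - [0, [0, 0, 0], [0, 0, 0]]
    - [0, [0, 0, 0], [0, 0, 0]]
    - [0, [0, 0, 0], [0, 0, 0]]

```text
t: 5.9
ee_pos: [0.5444, -0.1793, 0.2707]
tool_rot: [0.234, 3.133, 0.0]
ft_force: [-0.6, -0.6, -3.0]
opening: 0.436
gripper_force: 40.0
```

```bash
python3 - <<'E'
from h import *
ci=viewer.camera_info("wrist");p,d=viewer.capture("wrist");cv2.imwrite("pics/w2.png",p);np.savez("pics/w2.npz",p=p,d=d,ci=ci)
c=cloud(ci,d);print(ci,status.state()["ee_pos"])
E
```

```text
{'mtx': array([[313.2782407 ,   0.        , 281.19856293],
       [  0.        , 313.2782407 , 208.09209521],
       [  0.        ,   0.        ,   1.        ]]), 'position': array([ 0.46134124, -0.16646069,  0.43985398]), 'attitude': array([-0.249342  , -0.21388417,  1.40972395])} [ 0.54437713 -0.17947857  0.27066892]
```

View pics/w2.png

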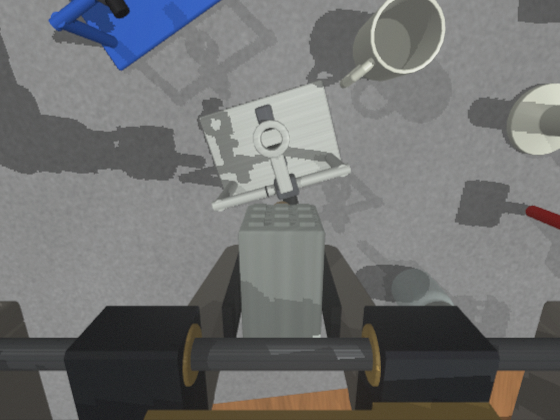

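The wrist picture shows the mallet held straight and the ring around (270,138), with the rail below it from (218,205) to (348,170). Next I fit the ring and the rail's direction.

```bash
python3 - <<'E'
from h import *
f=np.load("pics/w2.npz",allow_pickle=True);p,d,ci=f["p"],f["d"],f["ci"].item();c=cloud(ci,d)
g=cv2.cvtColor(p,cv2.COLOR_BGR2GRAY)
b=np.zeros(g.shape,bool);b[112:166,242:300]=1
m=(b&(c[...,2]>.12)&(c[...,2]<.145)).astype(np.uint8)
cs,h=cv2.findContours(m,cv2.RETR_CCOMP,cv2.CHAIN_APPROX_NONE)
for k,hh in zip(cs,h[0]):
    if len(k)>15:
        (u,v),rr,a=cv2.fitEllipse(k);print("hole" if hh[3]>=0 else "outer",u,v,rr,plane(ci,u,v,.134))
print("ring z",np.median(c[...,2][m>0]))
up=cv2.medianBlur(cv2.resize(g[105:172,235:305],None,fx=6,fy=6,interpolation=cv2.INTER_CUBIC),5)
q=cv2.HoughCircles(up,cv2.HOUGH_GRADIENT,1,60,param1=80,param2=25,minRadius=40,maxRadius=130)
for x,y,r in q[0][:4]:
    u,v=235+(x+.5)/6-.5,105+(y+.5)/6-.5;print("hough",u,v,r/6,plane(ci,u,v,.134))
a=plane(ci,219,206,.11);e=plane(ci,347,171,.11);dd=e-a;print(a,e,np.degrees(np.arctan2(dd[1],dd[0])))
# mallet head position in hand
m=(c[...,2]>.29)&(c[...,2]<.325);m[:200]=0;m[340:]=0;m[:,:235]=0;m[:,330:]=0
pts=c[m];print(len(pts),np.median(pts,0),cv2.minAreaRect(pts[:,:2].astype(np.float32)))
cv2.imwrite("pics/crop3.png",up)
E
```

```text
outer 270.836669921875 138.22885131835938 (33.23418045043945, 54.197654724121094) [ 0.48478917 -0.18016506  0.134     ]
hole 271.1085510253906 138.3768310546875 (21.308073043823242, 22.0810604095459) [ 0.48496474 -0.17992996  0.134     ]
ring z 0.13247815952280323
hough 271.0 138.66667 11.466667 [ 0.48521741 -0.18007567  0.134     ]
[ 0.5502521  -0.24924792  0.11      ] [ 0.53239375 -0.10656658  0.11      ] 97.13418084916434
10625 [ 0.53663012 -0.17765014  0.30791461] ((0.5403029918670654, -0.17816635966300964), (0.04905135929584503, 0.06101878359913826), 81.61122131347656)
```

View pics/crop3.png

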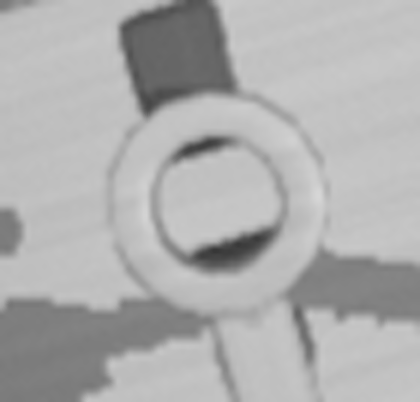

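```bash
python3 - <<'E'
from h import *
f=np.load("pics/w2.npz",allow_pickle=True);p,d,ci=f["p"],f["d"],f["ci"].item();c=cloud(ci,d)
m=(c[...,2]>.303)&(c[...,2]<.32);m[:190]=0;m[345:]=0;m[:,:225]=0;m[:,345:]=0
n,l,st,_=cv2.connectedComponentsWithStats(m.astype(np.uint8));k=1+st[1:,4].argmax();m=l==k
tcp=np.array([0.54437713,-0.17947857,0.27066892])
th=np.radians(81.4);tx=np.array([-np.sin(th),np.cos(th)]);ty=np.array([np.cos(th),np.sin(th)])
P=c[m][:,:2]-tcp[:2];print(st[k],np.median(c[m][:,2]))
for a in(tx,ty):print(np.percentile(P@a,[0,1,5,50,95,99,100])*1e3)
print("ring rel tool cm",tocm(np.array([.485,-.180,tcp[2]])-status.state()["ee_pos"]), status.state()["ee_pos"])
E
```

```text
[  225   227   120   111 10007] 0.3079937621756808
[-26.35780566 -24.73596835 -21.66479538   7.83737386  30.91994128
  32.10989729  32.60915693]
[-26.71260179 -23.11566981 -18.86368314   0.81230152  20.42179122
  26.94698514  30.95060045]
ring rel tool cm [ 5.86356130e+00 -9.36911295e-01 -1.20635754e-03] [ 0.54437713 -0.17947857  0.27066892]
```

Emit:
servo_tool:
  rows:
    - [0, [1.0, -0.2, 0], [0, 0, 0]]
    - [0, [1.5, -0.3, 0], [0, 0, 0]]
    - [0, [1.5, -0.3, 0], [0, 0, 0]]
    - [0, [1.2, -0.2, 0], [0, 0, 0]]
    - [0, [0.6, 0, 0], [0, 0, 0]]
    - [0, [0, 0, 1], [0, 0, 0]]
    - [0, [0, 0, 1.5], [0, 0, 0]]
    - [0, [0, 0, 0.8], [0, 0, 0]]
    - [0, [0, 0, 0], [0, 0, 0]]
    - [0, [0, 0, 0], [0, 0, 0]]

```text
t: 7.2
ee_pos: [0.4857, -0.1815, 0.2376]
tool_rot: [0.237, 3.133, -0.0]
ft_force: [0.4, 0.2, -1.1]
opening: 0.431
gripper_force: 40.0
```

```bash
python3 - <<'E'
from h import *
print(status.state()["ee_pos"],status.state()["ft_force"])
v=np.concatenate([viewer.capture("top")[0][190:260,300:400],viewer.capture("scene")[0][190:260,180:280]],1)
cv2.imwrite("pics/s3.png",cv2.resize(v,None,fx=4,fy=4,interpolation=cv2.INTER_CUBIC))
E
```

```text
[ 0.48565647 -0.18153408  0.23762466] [ 0.36584693  0.1821715  -1.05645941]
```

View pics/s3.png

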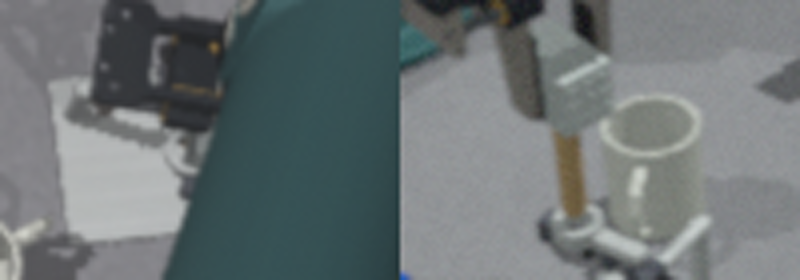

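The scene view shows the handle tip right over the ring. I descend slowly, watching the force.

Emit:
servo_tool:
  rows:
    - [0, [0, 0, 0.3], [0, 0, 0]]
    - [0, [0, 0, 0.2], [0, 0, 0]]
    - [0, [0, 0, 0.2], [0, 0, 0]]
    - [0, [0, 0, 0.1], [0, 0, 0]]
    - [0, [0, 0, 0.1], [0, 0, 0]]
    - [0, [0, 0, 0.1], [0, 0, 0]]
    - [0, [0, 0, 0], [0, 0, 0]]

```text
t: 8.18
ee_pos: [0.4854, -0.1814, 0.2275]
tool_rot: [-0.237, -3.133, -0.0]
ft_force: [0.0, -0.3, -2.1]
opening: 0.434
gripper_force: 40.0
```

Tip is at about 0.132, with no contact force. I go on down in small steps.

Emit:
servo_tool:
  rows:
    - [0, [0, 0, 0.1], [0, 0, 0]]
    - [0, [0, 0, 0.1], [0, 0, 0]]
    - [0, [0, 0, 0.1], [0, 0, 0]]
    - [0, [0, 0, 0.1], [0, 0, 0]]
    - [0, [0, 0, 0], [0, 0, 0]]

```text
t: 8.8
ee_pos: [0.4853, -0.1814, 0.2235]
tool_rot: [-0.237, -3.132, -0.0]
ft_force: [-0.7, -0.8, -2.6]
opening: 0.43
gripper_force: 40.0
```

Emit:
servo_tool:
  rows:
    - [0, [0, 0, 0.1], [0, 0, 0]]
    - [0, [0, 0, 0.15], [0, 0, 0]]
    - [0, [0, 0, 0.15], [0, 0, 0]]
    - [0, [0, 0, 0.15], [0, 0, 0]]
    - [0, [0, 0, 0.15], [0, 0, 0]]
    - [0, [0, 0, 0.15], [0, 0, 0]]
    - [0, [0, 0, 0.15], [0, 0, 0]]
    - [0, [0, 0, 0], [0, 0, 0]]

```text
t: 9.8
ee_pos: [0.4853, -0.1813, 0.2135]
tool_rot: [-0.237, -3.132, -0.0]
ft_force: [0.2, -0.2, -2.4]
opening: 0.436
gripper_force: 40.0
```

Emit:
servo_tool:
  rows:
    - [0, [0, 0, 0.15], [0, 0, 0]]
    - [0, [0, 0, 0.15], [0, 0, 0]]
    - [0, [0, 0, 0.15], [0, 0, 0]]
    - [0, [0, 0, 0.15], [0, 0, 0]]
    - [0, [0, 0, 0.15], [0, 0, 0]]
    - [0, [0, 0, 0.15], [0, 0, 0]]
    - [0, [0, 0, 0.15], [0, 0, 0]]
    - [0, [0, 0, 0.15], [0, 0, 0]]
    - [0, [0, 0, 0], [0, 0, 0]]

```text
t: 10.92
ee_pos: [0.4854, -0.1815, 0.2013]
tool_rot: [-0.237, -3.133, 0.0]
ft_force: [0.4, -1.2, -0.6]
opening: 0.433
gripper_force: 40.0
```

Emit:
servo_tool:
  rows:
    - [0, [0, 0, 0.3], [0, 0, 0]]
    - [0, [0, 0, 0.3], [0, 0, 0]]
    - [0, [0, 0, 0.3], [0, 0, 0]]
    - [0, [0, 0, 0.3], [0, 0, 0]]
    - [0, [0, 0, 0.3], [0, 0, 0]]
    - [0, [0, 0, 0.3], [0, 0, 0]]
    - [0, [0, 0, 0.3], [0, 0, 0]]
    - [0, [0, 0, 0.3], [0, 0, 0]]
    - [0, [0, 0, 0.3], [0, 0, 0]]
    - [0, [0, 0, 0], [0, 0, 0]]

```text
t: 12.18
ee_pos: [0.4849, -0.1814, 0.1738]
tool_rot: [-0.237, -3.132, 0.0]
ft_force: [1.2, -0.8, -3.3]
opening: 0.432
gripper_force: 40.0
```

Emit:
servo_tool:
  rows:
    - [0, [0, 0, 0.3], [0, 0, 0]]
    - [0, [0, 0, 0.3], [0, 0, 0]]
    - [0, [0, 0, 0.3], [0, 0, 0]]
    - [0, [0, 0, 0.3], [0, 0, 0]]
    - [0, [0, 0, 0.3], [0, 0, 0]]
    - [0, [0, 0, 0.3], [0, 0, 0]]
    - [0, [0, 0, 0.3], [0, 0, 0]]
    - [0, [0, 0, 0.3], [0, 0, 0]]
    - [0, [0, 0, 0.2], [0, 0, 0]]
    - [0, [0, 0, 0], [0, 0, 0]]

```text
t: 13.42
ee_pos: [0.485, -0.1814, 0.148]
tool_rot: [-0.237, -3.132, 0.0]
ft_force: [1.1, -0.8, -2.3]
opening: 0.43
gripper_force: 40.0
```

Emit:
servo_tool:
  rows:
    - [0, [0, 0, 0.2], [0, 0, 0]]
    - [0, [0, 0, 0.2], [0, 0, 0]]
    - [0, [0, 0, 0.15], [0, 0, 0]]
    - [0, [0, 0, 0.1], [0, 0, 0]]
    - [0, [0, 0, 0.05], [0, 0, 0]]
    - [0, [0, 0, 0], [0, 0, 0]]

```text
t: 14.18
ee_pos: [0.4853, -0.1814, 0.1414]
tool_rot: [-0.237, -3.132, -0.0]
ft_force: [0.7, -0.4, 0.5]
opening: 0.434
gripper_force: 40.0
```

Emit:
servo_tool:
  rows:
    - [0, [0, 0, 0.05], [0, 0, 0]]
    - [0, [0, 0, 0.02], [0, 0, 0]]

```text
t: 14.42
ee_pos: [0.4854, -0.1814, 0.1409]
tool_rot: [0.237, 3.133, 0.0]
ft_force: [0.8, 0.7, 1.7]
opening: 0.433
gripper_force: 40.0
```

Emit:
servo_tool:
  rows:
    - [0, [0, 0, 0.05], [0, 0, 0]]
    - [0, [0, 0, 0.05], [0, 0, 0]]

```text
t: 14.68
ee_pos: [0.4854, -0.1814, 0.1399]
tool_rot: [0.237, 3.133, 0.0]
ft_force: [0.2, -0.0, 1.6]
opening: 0.433
gripper_force: 40.0
```

Emit:
servo_tool:
  rows:
    - [0, [0, 0, 0.05], [0, 0, 0]]

```text
t: 14.8
ee_pos: [0.4854, -0.1814, 0.1398]
tool_rot: [0.237, 3.133, 0.0]
ft_force: [-0.5, 0.5, 8.1]
opening: 0.435
gripper_force: 40.0
```

Emit:
servo_tool:
  rows:
    - [0, [0, 0, 0.03], [0, 0, 0]]
    - [0, [0, 0, 0], [0, 0, 0]]

```text
t: 15.05
ee_pos: [0.4854, -0.1814, 0.1398]
tool_rot: [0.237, 3.132, 0.001]
ft_force: [-1.9, 1.1, 7.7]
opening: 0.432
gripper_force: 40.0
```

The head is home at the predicted height, with the reaction firm. I let go and rise.

Emit:
servo_tool:
  rows:
    - [0.5, [0, 0, 0], [0, 0, 0]]
    - [0.6, [0, 0, 0], [0, 0, 0]]
    - [0.75, [0, 0, 0], [0, 0, 0]]
    - [0.75, [0, 0, 0], [0, 0, 0]]
    - [0.75, [0, 0, 0], [0, 0, 0]]
    - [0.75, [0, 0, -1], [0, 0, 0]]
    - [0.75, [0, 0, -3], [0, 0, 0]]
    - [0.75, [0, 0, -4], [0, 0, 0]]
    - [0.75, [0, 0, -3], [0, 0, 0]]
    - [0.75, [0, 0, 0], [0, 0, 0]]

```text
t: 16.3
ee_pos: [0.4869, -0.182, 0.2519]
tool_rot: [0.236, 3.127, -0.001]
ft_force: [-0.0, 1.0, -0.4]
opening: 0.748
gripper_force: 0.0
```

Emit:
servo_tool:
  rows:
    - [0.75, [0, 0, 0], [0, 0, 0]]
    - [0.75, [0, 0, 0], [0, 0, 0]]
    - [0.75, [0, 0, 0], [0, 0, 0]]

```text
t: 16.68
ee_pos: [0.485, -0.1813, 0.2482]
tool_rot: [-0.237, -3.131, -0.0]
ft_force: [-0.2, 0.0, -0.4]
opening: 0.75
gripper_force: 0.0
```

```bash
python3 - <<'E'
from h import *
ci=viewer.camera_info("wrist");p,d=viewer.capture("wrist");c=cloud(ci,d)
m=(c[...,2]>.165)&(c[...,2]<.2)&(abs(c[...,0]-.485)<.045)&(abs(c[...,1]+.18)<.045)
P=c[m];A=np.c_[P[:,:2]-[.485,-.18],np.ones(len(P))];print(len(P),np.linalg.lstsq(A,P[:,2],rcond=None)[0],np.median(P,0))
print(status.state()["ee_pos"])
v=np.concatenate([p[80:360,100:460],cv2.resize(viewer.capture("scene")[0][190:290,180:300],(360,280))],1);cv2.imwrite("pics/fin.png",v)
E
```

```text
3778 [ 0.0307116  -0.00517602  0.17690376] [ 0.48144053 -0.18051131  0.17713356]
[ 0.48502458 -0.18131292  0.24834801]
```

View pics/fin.png

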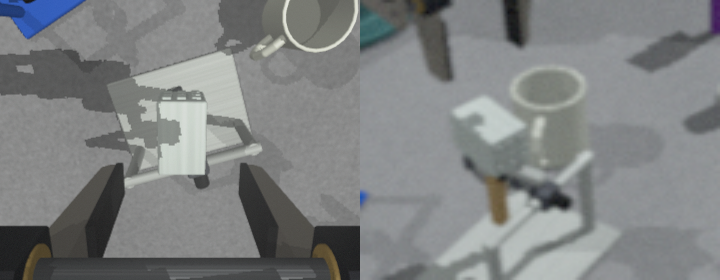

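The head sits flat on the ring, with its top at 0.177 (expected 0.178). The gripper is clear and the mug is undisturbed.

```bash
python3 -c "
from workcell import job_done
print(job_done())"
```

```text
the job is handed in; nothing more can be done
None
```

The mallet is in the steel ring holder, pressed home and let go; I handed the job in at about 17 s, and the hand-in gave no verdict.

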